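# Proof-pull a belt buckle on the spring tester

## Task

A belt buckle is already loaded over the posts of the green spring tester: swing its clamp arm fully down over the buckle first, then pull the D-shaped handle straight out against its spring until the slide's pointer lines up with the tip of the index block on the rail, and keep holding it there. The program finishes while the handle is still gripped and held out at the mark; leave the buckle in its place, the clamp down, the index block where it is set, and do not disturb the thread spool, the jar or the concho lying about.

Things in the scene. Friction and masses are not known exactly. Their poses are not given: they have to be found in the camera images.
- tester: Green cast bench tester, bolted down; base plate 160 mm (x) by 210 mm (y) by 12 mm thick. Origin on the bench surface at the underside of the plate, which spans x -80..80, y -80..130 mm about it. Its z is up; the slide is pulled out along its -y. The spring housing (70 x 75 mm, top 62 mm above the bench) is centred at x -5, y -2.5 mm; the nest with the buckle is centred at x 0, y 75 mm.
- handle_mid (a point): Middle of the wooden grip of the D handle: a round bar 16 mm in diameter and 70 mm long, lying along the tester's x, 50 mm above the bench. Behind it (tester +y) the D is open up to the face of the steel crosshead, 63 mm from the middle line of the grip (55 mm clear), 78 mm wide between its side bars; there is nothing beneath but the bench. Moves with the slide; axes as the tester's.
- pull_handle: The spring-return slide with its D handle (steel crosshead and side bars, wooden grip). Its origin is not on the grip: with the slide home it coincides with the origin of the tester; use handle_mid to grasp. It slides along the tester's -y, 0 (home, against its stop) to 75 mm. The spring pulls it home with about 5 N at home and 1.6 N more per 10 mm (about 11 N at 40 mm out).
- pointer_tip (a point): Tip of the small steel pointer on the far (+x) end of the slide's crosshead, 36 mm above the bench; moves with the slide. With the slide home it lies 60 mm to -y of the tester's origin. Axes as the tester's.
- index_tip (a point): The mark: tip of the dark steel index block (32 x 16 mm with a brass screw) that sits on the aluminium rail (26 mm wide, top 30 mm above the bench; block and screw top at 46 mm) beside the handle, on the tester's +x side; the tip faces the pointer across a 1 mm gap at most and at the same height. It is set 25 to 50 mm out (tester -y) from the pointer's home place and must stay there. Lined up = pointer and index tips at the same y of the tester.
- clamp (a joint): Clamp arm angle in rad: 0 = fully down (level, over the buckle), grows as it rises, at most 1.4. A stiff hinge (0.25 N m of friction) keeps it where it is left; about 3 N on the rubber grip moves it.
- clamp_hinge (a point): Hinge axis of the clamp arm, 34 mm above the bench, at x 65, y 75 mm of the tester; the axis runs along the tester's y. When down, the arm points to the tester's -x.
- clamp_press (a point): Where to push the clamp arm down: middle of the upper face of its black rubber end grip (55 mm long, 26 mm wide, 14 mm thick), 105 mm from the hinge along the arm and 7 mm off the arm's mid-plane. It moves with the arm: z points out of the upper face, -x along the arm away from the hinge. The arm's end is 130 mm from the hinge.
- buckle_center (a point): Centre of the brass double-bar belt buckle (50 x 60 x 6 mm flat frame with a middle bar), lying flat on the tester's base plate with one steel post (8 mm thick, 12 mm tall) standing in each window. 15 mm above the bench.
- spool_mid (a point): Half-way up a yellow thread spool, 38 mm wide and 52 mm tall, standing on the bench: leave alone.
- jar_mid (a point): Half-way up a small white jar with a black screw lid, 56 mm wide and 55 mm tall, standing on the bench: leave alone.
- concho_mid (a point): Middle of a steel concho (domed ornamental disc, 42 mm wide, 10 mm thick) lying on the bench: leave alone.
Things that resemble listed ones, but are neither listed nor needed, are in the scene too. There is more than one size of the part that bears buckle_center; the job needs the middle-sized.

How it is judged:
By the outcome, as a careful person would: the job done as asked, in the order asked, and still so for the second after the job is handed in, while the arm keeps its last pose, push and grip.
It also fails if it takes over 51 s, if anything falls off the work surface, if the arm or the gripper's body presses on something with over 40 N, if the wrist force passes 120 N, or if a joint passes its speed limit or range.

## Robot

A 7-joint arm with a two-finger parallel gripper is mounted at the origin on the work surface. World frame = base frame: x ahead of the robot, y to its left, z up, the work surface at z = 0. Lengths are in m, angles in rad, forces in N, time in s.
With the tool pointing down it reaches from about 0.4 to 0.85 m from the base axis. Payload 10.4 kg.
Tool frame: the origin (TCP) lies between the finger pads; the fingertips stand 22 mm ahead of it and the grasp point (between the pads) lies 3 mm ahead of it; z points along the fingers, y is the line along which they close (so a half turn about z gives the same grasp; the last joint's range is limited). The gripper opens to 85 mm and grips with 20 to 120 N. Pads are 22 mm wide; open, the fingers measure 114 mm over their backs; the gripper's body (76 mm by 85 mm) begins 54 mm behind the grasp point. The pads swing forward as they close: fully open they stand 13 mm farther back than shut.
Start: joints at [1.324, 0.332, -0.065, 1.46, 0.022, 1.35, -0.088], TCP at [0.139, -0.609, 0.253] pointing down, gripper open.
Joint ranges: [-2.6, 2.6], [-0.5, 2.12], [-1.47, 1.34], [0.16, 2.42], [-1.27, 4.41], [0.06, 2.06], [-2.6, 2.6]. Speed limits (rad/s): [2.22, 2.22, 2.79, 2.79, 3.14, 3.14, 3.14].

## Interface

Orientations are given as a unit quaternion [x, y, z, w].
In Python, from workcell import manip, camera, ticket, boxes_of, outline_of gives the robot as it stands.
- The arm moves only by the tool carry_out, never from a script. Its argument "deltas" is a list of rows, each a list of 5 numbers: the shift along the tool's x, y, z as a fraction of full scale, then the turn about the tool's z as a fraction of full scale, then the opening, from -1 (shut) to 1 (fully open), so that 0 is half open. In form: [[tx, ty, tz, spin, gripper], ...]. A call has 1 to 20 rows; each row is the pose to reach, as a shift and turn from the pose commanded when the call began, along the tool's axes at that moment; what a row does not reach only later rows make up. Full scale, the value 1, is 150 mm for a shift and 30 degrees for a turn. A row lasts 1/8 s, in which the tool goes at most 62.5 mm and 10.7 degrees, less where a joint would pass 70% of its speed; a pose out of reach is approached as far as the arm can. A call with a number of a shift or a turn outside -1 to 1 is refused whole. A call with a gripper value outside its range is refused whole. The fingers move at their own pace and stop on an object; "force" is the grip in N (left out, the last holds). Time passes only in rows, so rows that repeat a pose let the fingers close. It gives the time, the measured TCP pose, the force, the opening and the grip force at its end, in the units of the state.
- manip.get_obs(): the state, without advancing time (a new reading comes with each control period).
- camera(name): name is "scene" or "top" or "wrist"; returns a dict with "img" (420x560x3 uint8, red, green, blue), "depth" (420x560 float32, m along the optical axis (not along the pixel's ray), 0 where there is no reading), "vertical_fov" (degrees; the focal length in pixels is half the picture's height over the tangent of half this angle, whatever the lens; pixels are square), "cx", "cy" (the principal point, pixels), "k1" (the pictures are not rectified: a ray, as slopes to the right and down, at radius r is drawn at 1 + k1 r^2 times it, then the intrinsics apply), "R" (3x3) and "t" (3): a world point X has camera coordinates R X + t. Camera axes: x right, y down, z forward; pixel columns grow to the right and rows downward; lengths in m; the calibration is good to about 2 mm. A picture is of the moment at which its call begins.
- ticket.hand_in(): hands the job in; it is judged then, once.
Trained networks look in a picture, given as the dict that the camera call returned (one of the last four; its "shot" number tells which), for a name from the list of things; names that differ only in an ending like _2 or _b are one class to them, and where a whole thing is asked for, a point or a joint stands for the part that bears it (a point fixed in the world has none). Each returns a list of dicts, best first, with "conf" (0 to 1); they miss things now and then, are a little off and sometimes report something else, mostly with a low value. They report only what shows in the picture. A call takes as long as a camera call. They do not tell look-alikes from the thing itself.
- boxes_of(query, picture): "position" ([x, y, z] in m, in world coordinates, good to about 4 mm: the middle of the surface that is visible of it).
- outline_of(query, picture): "region" (420x560 bool, what is visible of it).
The state is a dict: "clock": time; "joint_pos": joint angles; "joint_velocities": joint speeds; "tau": joint torques, N m; "position": TCP position; "ee_rot": TCP orientation; "ft_force": force on the tool from outside, world axes, zero at the start; "torque": the same for the moment, N m; "grip_width": opening from 0.0 (shut) to 1.0 (fully open); "grasp_force": force on a finger pad.
Only numpy, scipy, OpenCV 4.12 (cv2) and the standard library are available. Lean on these libraries where they do the work, as an engineer would, in place of code of your own. Each camera call takes 0.05 s, during which the arm holds its last target. There are 200 camera calls.

## Working session

There is one attempt and no reset: what is moved stays moved. The work goes in short steps, Python scripts to look and compute and a tool call to move; the robot and the scene stay as the last step left them, time stands still between calls to the robot, and variables do not carry over. Pictures are saved under pics/ and viewed, at most 10 in all, crops included, and the job is handed in when it is done.

Besides the shell and the picture viewer there is one more tool, called after "Call:" by a JSON object that holds its "api" and its "payload". carry_out: Moves the arm, as the interface text tells. Its arguments: {"type":"object","properties":{"deltas":{"type":"array","items":{"type":"array","items":{"type":"number"}}},"force":{"type":"number"}},"required":["deltas"]}

```bash
mkdir -p pics; cat > h.py <<'E'
import numpy as np, cv2
from workcell import manip, camera, ticket, boxes_of, outline_of
def K(c):
    f=210/np.tan(np.radians(c["vertical_fov"])/2); return f
def ray(c,uv):
    uv=np.atleast_2d(np.array(uv,float)); f=K(c)
    d=(uv-[c["cx"],c["cy"]])/f; s=d.copy()
    for _ in range(20): s=d/(1+c["k1"]*(s**2).sum(1,keepdims=True))
    return s
def pix2w(c,uv,z=None):
    "world points from depth, or from plane z"
    s=ray(c,uv); R=np.array(c["R"]);t=np.array(c["t"]); v=np.c_[s,np.ones(len(s))]
    if z is None:
        i=np.round(np.atleast_2d(uv)).astype(int); dep=c["depth"][i[:,1],i[:,0]]
        return (v*dep[:,None]-t)@R
    o=-R.T@t; w=v@R; return o+w*((z-o[2])/w[:,2])[:,None]
def w2pix(c,X):
    p=np.atleast_2d(X)@np.array(c["R"]).T+c["t"]; s=p[:,:2]/p[:,2:]
    return s*(1+c["k1"]*(s**2).sum(1,keepdims=True))*K(c)+[c["cx"],c["cy"]]
def cloud(c):
    v,u=np.mgrid[0:420,0:560]; return pix2w(c,np.c_[u.ravel(),v.ravel()]).reshape(420,560,3)
def save(n,img): cv2.imwrite("pics/"+n+".png",np.ascontiguousarray(img[:,:,::-1]))
E
python3 - <<'E'
from h import *
np.set_printoptions(precision=4,suppress=True)
a=camera("scene");b=camera("top")
save("a",np.vstack([cv2.resize(a["img"],(800,600))])); save("b",cv2.resize(b["img"],(800,600)))
for n in "tester handle_mid pull_handle pointer_tip index_tip clamp clamp_press clamp_hinge buckle_center spool_mid jar_mid concho_mid".split():
    for c,m in((a,"scene"),(b,"top")):
        print(n,m,[(np.round(d["position"],3).tolist(),round(d["conf"],2),w2pix(c,d["position"]).round(0).tolist()[0]) for d in boxes_of(n,c)[:4]])
o=manip.get_obs();print(o)
E
```

```text
tester scene [([0.571, 0.152, 0.014], 0.75, [281.0, 242.0])]
tester top [([0.544, 0.117, 0.018], 0.71, [283.0, 225.0]), ([0.635, 0.033, 0.041], 0.18, [326.0, 179.0])]
handle_mid scene [([0.552, 0.054, 0.057], 0.59, [265.0, 186.0])]
handle_mid top [([0.544, 0.035, 0.056], 0.96, [325.0, 223.0])]
pull_handle scene [([0.552, 0.057, 0.054], 0.61, [265.0, 188.0]), ([0.567, 0.155, 0.016], 0.49, [283.0, 241.0])]
pull_handle top [([0.548, 0.035, 0.055], 0.6, [325.0, 222.0])]
pointer_tip scene [([0.549, 0.056, 0.056], 0.97, [267.0, 187.0])]
pointer_tip top [([0.544, 0.03, 0.056], 0.74, [328.0, 223.0])]
index_tip scene [([0.634, 0.037, 0.039], 0.66, [219.0, 202.0])]
index_tip top [([0.636, 0.035, 0.041], 0.45, [325.0, 179.0])]
clamp scene [([0.573, 0.201, 0.102], 0.69, [295.0, 222.0])]
clamp top [([0.565, 0.196, 0.12], 0.83, [241.0, 207.0])]
clamp_press scene [([0.57, 0.197, 0.104], 0.77, [296.0, 219.0])]
clamp_press top [([0.563, 0.192, 0.122], 0.85, [243.0, 208.0]), ([0.546, 0.032, 0.057], 0.67, [327.0, 222.0])]
clamp_hinge scene [([0.57, 0.155, 0.017], 0.8, [282.0, 241.0])]
clamp_hinge top [
[... 569 characters left out ...]
.701, 0.151, 0.053], 0.75, [268.0, 144.0])]
concho_mid scene [([0.414, 0.259, 0.004], 0.95, [393.0, 256.0])]
concho_mid top [([0.405, 0.256, 0.007], 0.63, [213.0, 293.0])]
{'clock': 1.3, 'joint_pos': array([ 1.3244,  0.3322, -0.0647,  1.4601,  0.0216,  1.3499, -0.0885]), 'joint_velocities': array([-0.0001,  0.0008,  0.0001,  0.0003,  0.0001, -0.0007, -0.0019]), 'tau': array([ -0.0001, -62.5243,   0.049 , -39.1822,   0.0164,   0.002 ,
         0.0001]), 'position': array([ 0.1387, -0.6094,  0.2533]), 'ee_rot': array([0.9937, 0.1117, 0.    , 0.0001]), 'ft_force': array([0.2375, 0.8593, 0.3336]), 'torque': array([ 0.0281, -0.0295,  0.0015]), 'grasp_force': 0.0, 'grip_width': 1.0010012929885472}
```

View pictures.

View pics/a.png

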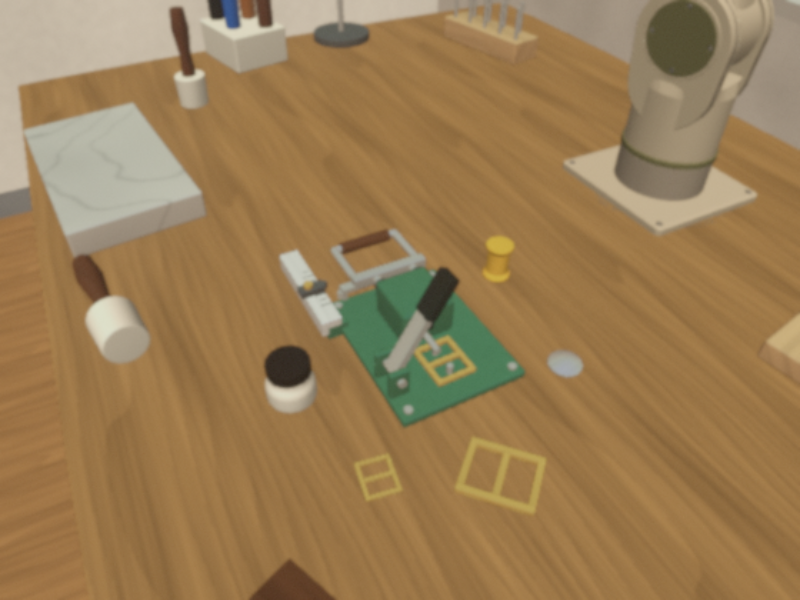

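View pics/b.png

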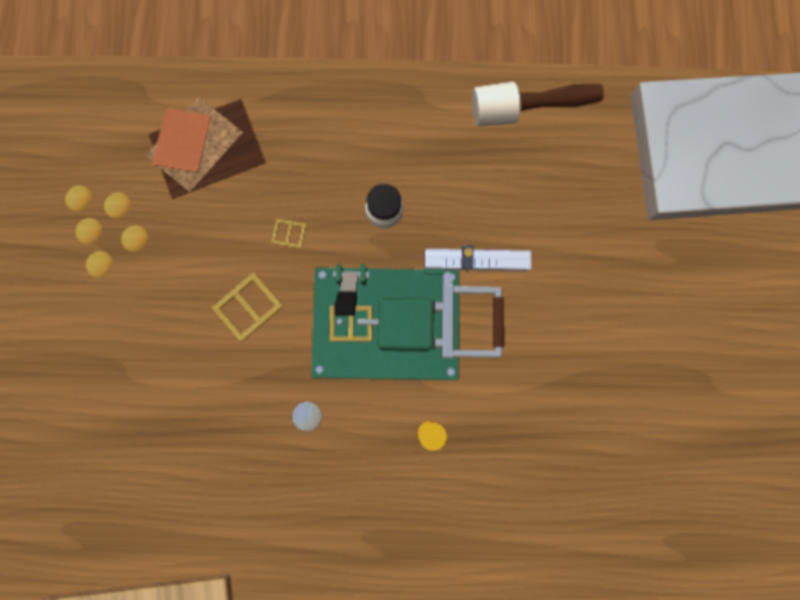

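Top picture (800x600): tester with plate at (312–460, 268–380), handle grip at (500,322), index block (468,257), clamp raised over the nest. Buckle candidates: the one on the posts at (350,323), small loose one at (289,233), large loose one at (247,307). The one on the tester is the middle-sized and sits over the posts, so it fits. The jar is at (385,205), the spool at (432,436), the concho at (306,416).

```bash
python3 - <<'E'
from h import *
np.set_printoptions(precision=4,suppress=True)
for m in("top","scene"):
    c=camera(m);W=cloud(c);hsv=cv2.cvtColor(c["img"],cv2.COLOR_RGB2HSV)
    g=(hsv[...,0]>60)&(hsv[...,0]<90)&(hsv[...,1]>90)
    n,l,st,_=cv2.connectedComponentsWithStats(g.astype(np.uint8)); g=l==1+st[1:,4].argmax()
    P=W[g]; lo=P[(P[:,2]>.005)&(P[:,2]<.02)]; hi=P[(P[:,2]>.055)&(P[:,2]<.07)]
    for q,nm in((lo,"plate"),(hi,"house")):
        r=cv2.minAreaRect(q[:,:2].astype(np.float32)*1000); print(m,nm,len(q),r,np.median(q[:,2]))
    for n in("handle_mid","clamp","index_tip","buckle_center"):
        r=outline_of(n,c)
        if not r: print(n,"none");continue
        q=W[r[0]["region"]];q=q[q[:,2]>.0]
        print(m,n,len(q),np.percentile(q,[3,50,97],axis=0).round(4).tolist())
    if m=="top": save("crop",cv2.resize(c["img"][165:285,205:385],None,fx=4.4,fy=4.4,interpolation=cv2.INTER_CUBIC))
    R=np.array(c["R"]);print(m,"cam",-R.T@c["t"])
c=camera("wrist");R=np.array(c["R"]);o=manip.get_obs();print("wristcam",-R.T@c["t"]-o["position"],R)
E
```

```text
top plate 4021 ((541.92919921875, 144.92288208007812), (155.69161987304688, 204.155517578125), 0.42935362458229065) 0.011642192391683395
top house 1331 ((537.8341064453125, 116.83702850341797), (70.32654571533203, 72.37841796875), 0.5850934386253357) 0.06123050254145123
top handle_mid 1008 [[0.496, -0.0152, 0.0472], [0.5484, 0.0335, 0.0555], [0.6014, 0.0689, 0.06]]
top clamp 357 [[0.5394, 0.1825, 0.0435], [0.5664, 0.193, 0.1174], [0.6073, 0.2035, 0.1488]]
top index_tip 164 [[0.6191, 0.0194, 0.0266], [0.6362, 0.0305, 0.0396], [0.6525, 0.0383, 0.0473]]
top buckle_center 117 [[0.6551, 0.2681, 0.001], [0.6726, 0.2895, 0.0043], [0.6883, 0.3108, 0.008]]
top cam [0.4467 0.1328 0.9442]
scene plate 2297 ((543.5059814453125, 179.26626586914062), (155.8832244873047, 148.3808135986328), 1.3621011972427368) 0.012790116125838562
scene house 9 ((505.131591796875, 153.1033935546875), (4.841749668121338, 3.893996238708496), 62.03994369506836) 0.05950100666860393
scene handle_mid 1068 [[0.4982, -0.0084, 0.041], [0.5563, 0.0578, 0.0556], [0.6069, 0.0703, 0.06]]
scene clamp 1198 [[0.5425, 0.1873, 0.042], [0.57, 0.2015, 0.1048], [0.6069, 0.2101, 0.1482]]
scene index_tip 209 [[0.6175, 0.0164, 0.0307], [0.6364, 0.037, 0.0402], [0.6514, 0.0417, 0.0476]]
scene buckle_center 390 [[0.6549, 0.2713, 0.001], [0.6769, 0.2941, 0.005], [0.6924, 0.3158, 0.0072]]
scene cam [0.8187 0.6058 0.5518]
wristcam [0.0708 0.0158 0.1201] [[ 0.2223 -0.975   0.0016]
 [-0.934  -0.2125  0.2872]
 [-0.2797 -0.0653 -0.9579]]
```

View pics/crop.png

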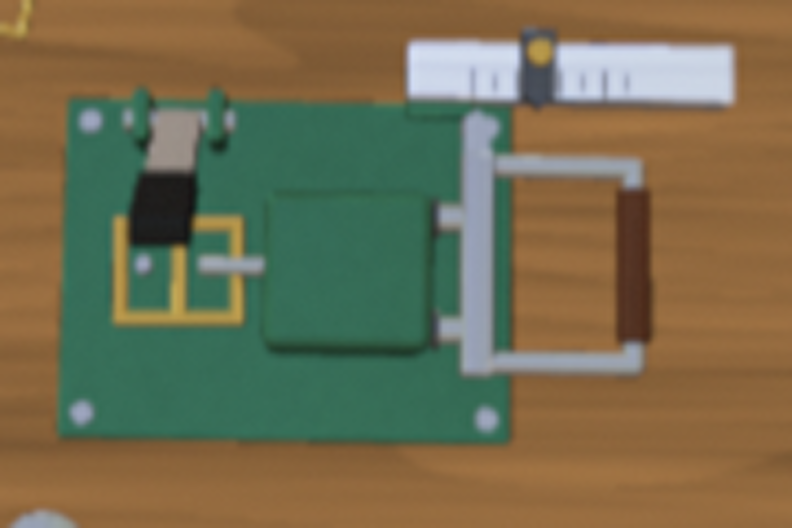

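The crop confirms it: the buckle sits on the posts, with the pointer at about (490,128) and the index block at (538,65). First I'll travel towards it, squaring the tool with the tester.

Call:
{"api": "carry_out", "payload": {"deltas": [[0.99,-0.6,0,0.41,1],[0.99,-0.6,0,0.41,1],[0.99,-0.6,0,0.41,0],[0.99,-0.6,0,0.41,0]]}}

```text
clock: 2.35
position: [0.2674, -0.4858, 0.2538]
ee_rot: [1.0, 0.008, 0.001, -0.0]
ft_force: [-0.9, -1.0, 0.8]
grip_width: 0.61
grasp_force: 0.0
```

Call:
{"api": "carry_out", "payload": {"deltas": [[1,-1,0,0,-1],[1,-1,0,0,-1],[1,-1,0,0,-1],[1,-1,0,0,-1]]}}

```text
clock: 2.85
position: [0.4144, -0.3348, 0.2536]
ee_rot: [1.0, 0.007, 0.001, -0.0]
ft_force: [0.0, -0.5, 0.7]
grip_width: 0.004
grasp_force: 0.0
```

Call:
{"api": "carry_out", "payload": {"deltas": [[0.4,-1,0,0,-1],[0.4,-1,0,0,-1],[0.4,-1,0,0,-1]]}}

```text
clock: 3.22
position: [0.4716, -0.1845, 0.2536]
ee_rot: [1.0, 0.006, 0.0, 0.0]
ft_force: [0.1, -0.7, -0.2]
grip_width: -0.002
grasp_force: 0.0
```

Call:
{"api": "carry_out", "payload": {"deltas": [[0.1,-0.9,0,0,-1],[0.1,-0.9,0,0,-1],[0.1,-0.9,0,0,-1],[0.1,-0.9,0,0,-1]]}}

```text
clock: 3.72
position: [0.4847, -0.0522, 0.2534]
ee_rot: [1.0, 0.005, 0.0, 0.0]
ft_force: [-0.0, 0.1, -0.2]
grip_width: -0.001
grasp_force: 0.0
```

```bash
python3 - <<'E'
from h import *
np.set_printoptions(precision=4,suppress=True)
o=manip.get_obs();print(o["position"],o["ee_rot"],o["clock"])
c=camera("wrist");save("w1",cv2.resize(c["img"],(800,600)));np.save("w1.npy",c,allow_pickle=True)
for n in("handle_mid","pointer_tip","index_tip"):
    print(n,[(d["position"],d["conf"],w2pix(c,d["position"])) for d in boxes_of(n,c)[:2]])
E
```

```text
[ 0.4847 -0.0522  0.2534] [1.     0.0047 0.0001 0.0002] 3.725
handle_mid [([0.552, 0.0445, 0.0526], 0.89, array([[160.2577, 103.2975]]))]
pointer_tip [([0.5523, 0.0435, 0.0572], 0.57, array([[159.7919, 103.0256]]))]
index_tip [([0.6265, 0.0324, 0.0399], 0.9, array([[174.3054,  12.6469]]))]
```

View pics/w1.png

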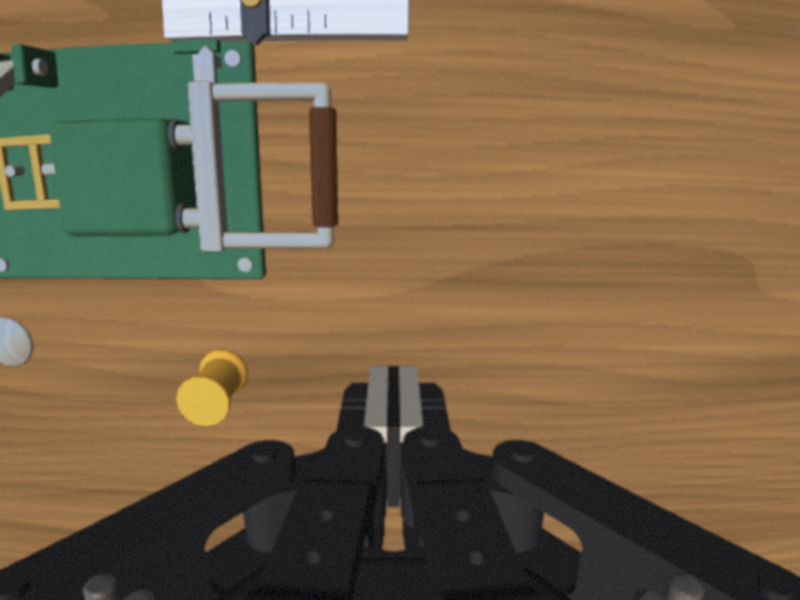

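The wrist picture shows the pointer tip at about (205,46), the index tip at (258,42), and the grip centre at (323,167), all in 800x600 pixels.

```bash
python3 - <<'E'
from h import *
np.set_printoptions(precision=4,suppress=True)
c=np.load("w1.npy",allow_pickle=True).item()
s=.7
for n,u,z in(("pointer",(205,47),.036),("index",(258,42),.036),("grip",(323,167),.058),("gripend1",(322,108),.058),("gripend2",(325,226),.058),("plate c1",(265,277),.012),("plate c2",(253,42),.012),("rail r",(408,37),.03),("rail l",(165,37),.03)):
    u=np.array(u)*s; print(n,pix2w(c,u,z)[0],pix2w(c,u)[0])
save("w1c",cv2.resize(c["img"][0:60,100:260],None,fx=5,fy=5,interpolation=cv2.INTER_CUBIC))
# clamp angle from scene view
a=camera("scene");W=cloud(a);r=outline_of("clamp",a)[0]["region"]
P=W[r]; P=P[(P[:,2]>.04)]; q=P[:,[0,2]]-P[:,[0,2]].mean(0); v=np.linalg.svd(q,full_matrices=False)[2][0]
print("clamp dir",v,np.degrees(np.arctan2(-v[1]*np.sign(v[0]),abs(v[0]))),"tip",P[P[:,2].argsort()[-30:]].mean(0), P[:,1].min(),P[:,1].max())
E
```

```text
pointer [0.6114 0.0609 0.036 ] [0.6103 0.0587 0.0427]
index [0.6136 0.0285 0.036 ] [0.614 0.029 0.034]
grip [ 0.5409 -0.0119  0.058 ] [ 0.5408 -0.0117  0.0562]
gripend1 [ 0.574 -0.012  0.058] [ 0.574  -0.012   0.0578]
gripend2 [ 0.5062 -0.0123  0.058 ] [ 0.506  -0.0122  0.057 ]
plate c1 [0.4622 0.037  0.012 ] [ 0.4587  0.0402 -0.0012]
plate c2 [0.6177 0.0374 0.012 ] [ 0.6198  0.0405 -0.0006]
rail r [ 0.6175 -0.0611  0.03  ] [ 0.6227 -0.0619 -0.0001]
rail l [0.6189 0.0878 0.03  ] [ 0.6244  0.1003 -0.0007]
clamp dir [ 0.3242 -0.946 ] 71.08064813419226 tip [0.5632 0.2258 0.1761] 0.10576276932505793 0.6058268916164045
```

View pics/w1c.png

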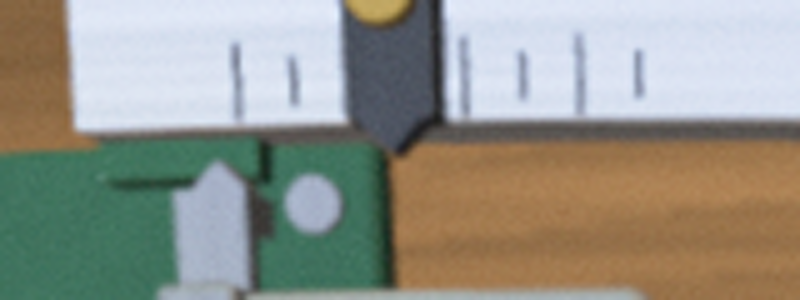

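Call:
{"api": "carry_out", "payload": {"deltas": [[0.39,-0.82,0,0,-1],[0.39,-0.82,0,0,-1],[0.39,-0.82,0,0,-1]]}}

```text
clock: 4.4
position: [0.5425, 0.0759, 0.2532]
ee_rot: [1.0, 0.007, -0.0, -0.001]
ft_force: [0.2, -0.5, 0.2]
grip_width: 0.003
grasp_force: 0.0
```

Call:
{"api": "carry_out", "payload": {"deltas": [[0.39,-0.83,0,0,-1],[0.39,-0.83,0,0,-1],[0.39,-0.83,0,0,-1],[0.39,-0.83,0,0,-1]]}}

```text
clock: 4.9
position: [0.5994, 0.1964, 0.2527]
ee_rot: [1.0, 0.005, -0.0, 0.0]
ft_force: [0.8, -0.0, -0.0]
grip_width: -0.003
grasp_force: 0.0
```

```bash
python3 - <<'E'
from h import *
np.set_printoptions(precision=4,suppress=True)
o=manip.get_obs();print(o["position"],o["ee_rot"],o["clock"])
for m in("scene","wrist"):
    a=camera(m);W=cloud(a);r=outline_of("clamp",a)
    if r:
        P=W[cv2.erode(r[0]["region"].astype(np.uint8),np.ones((3,3)))>0]
        P=P[(P[:,2]>.05)&(P[:,1]>.175)&(P[:,1]<.215)&(P[:,2]<.16)]
        v=cv2.fitLine(P[:,[0,2]].astype(np.float32),cv2.DIST_HUBER,0,.01,.01).ravel();print(m,len(P),v,np.percentile(P,[2,50,98],axis=0))
    print(boxes_of("clamp_press",a)[:2])
    if m=="wrist": save("w2",a["img"])
E
```

```text
[0.5994 0.1964 0.2527] [ 1.      0.0047 -0.0005  0.0002] 4.9
scene 994 [ 0.4776 -0.8786  0.5671  0.1122] [[0.542  0.1883 0.0526]
 [0.5681 0.2021 0.1098]
 [0.6007 0.2101 0.1486]]
[{'position': [0.5697, 0.1978, 0.1051], 'conf': 0.65}]
wrist 1882 [ 0.4787 -0.878   0.5771  0.0914] [[0.5609 0.1828 0.052 ]
 [0.5749 0.1939 0.0939]
 [0.5992 0.205  0.1215]]
[{'position': [0.5788, 0.1944, 0.0869], 'conf': 0.71}, {'position': [0.3963, 0.0704, 0.0525], 'conf': 0.25}]
```

View pics/w2.png

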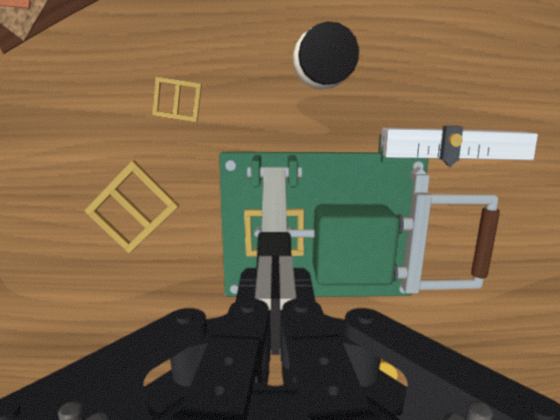

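The fingers are lined up with the clamp arm (wrist picture, about (275,240)), and the clamp angle measures about 1.07 rad from two views. Now I'll go down beside its upper face.

Call:
{"api": "carry_out", "payload": {"deltas": [[0,0,0.35,0,-1],[0,0,0.68,0,-1],[0,0,0.68,0,-1],[0,0,0.68,0,-1]]}}

```text
clock: 5.7
position: [0.6002, 0.197, 0.1536]
ee_rot: [1.0, 0.004, 0.001, -0.0]
ft_force: [0.3, 0.2, 1.9]
grip_width: 0.003
grasp_force: 0.0
```

Call:
{"api": "carry_out", "payload": {"deltas": [[-0.1,0,0,0,-1],[-0.19,0.005,0,0,-1],[-0.26,0.005,0.05,0,-1],[-0.333,0.01,0.1,0,-1],[-0.385,0.01,0.15,0,-1],[-0.433,0.01,0.2,0,-1],[-0.475,0.01,0.26,0,-1],[-0.507,0.01,0.32,0,-1],[-0.535,0.01,0.385,0,-1],[-0.56,0.01,0.447,0,-1],[-0.56,0.01,0.447,0,-1]]}}

```text
clock: 7.08
position: [0.5147, 0.1942, 0.0833]
ee_rot: [1.0, 0.005, -0.001, 0.0]
ft_force: [0.6, 0.2, 0.4]
grip_width: 0.003
grasp_force: 0.0
```

Call:
{"api": "carry_out", "payload": {"deltas": [[0,0,0.04,0,-1],[0,0,0.08,0,-1],[0,0,0.11,0,-1],[0,0,0.13,0,-1],[0,0,0.13,0,-1]]}}

```text
clock: 7.7
position: [0.5153, 0.1945, 0.0645]
ee_rot: [1.0, 0.005, -0.0, 0.0]
ft_force: [0.8, -0.1, -0.6]
grip_width: -0.004
grasp_force: 0.0
```

```bash
python3 - <<'E'
from h import *
np.set_printoptions(precision=4,suppress=True)
o=manip.get_obs();print(o["position"],o["ft_force"],o["clock"])
a=camera("scene");W=cloud(a);r=outline_of("clamp",a)
for d in r[:2]:
    P=W[d["region"]];print(d["conf"],len(P),np.percentile(P,[2,50,98],axis=0))
save("s3",cv2.resize(a["img"][150:300,190:390],None,fx=4,fy=4,interpolation=cv2.INTER_CUBIC))
E
```

```text
[0.5153 0.1945 0.0645] [ 0.7821 -0.0844 -0.6452] 7.7
0.89 891 [[0.4801 0.1868 0.0208]
 [0.5456 0.2018 0.0402]
 [0.6056 0.2102 0.0441]]
```

View pics/s3.png

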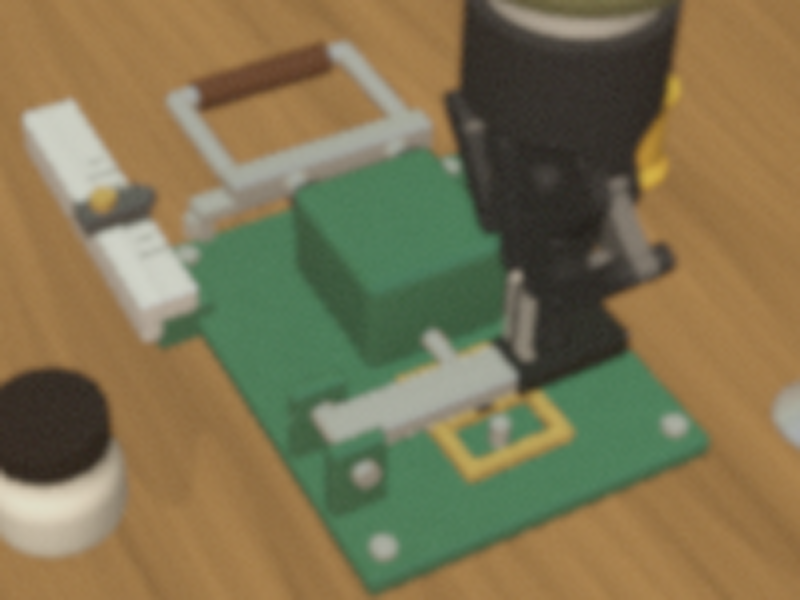

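The clamp is nearly level over the buckle. I'll press in small steps until it meets its stop.

Call:
{"api": "carry_out", "payload": {"deltas": [[0,0,0.007,0,-1],[0,0,0.013,0,-1],[0,0,0.013,0,-1]]}}

```text
clock: 8.18
position: [0.5155, 0.1946, 0.0631]
ee_rot: [1.0, 0.005, 0.0, 0.0]
ft_force: [-0.7, -0.1, 5.2]
grip_width: 0.004
grasp_force: 2.2
```

Call:
{"api": "carry_out", "payload": {"deltas": [[0,0,0.005,0,-1],[0,0,0.01,0,-1],[0,0,0.01,0,-1]]}}

```text
clock: 8.55
position: [0.5156, 0.1947, 0.0628]
ee_rot: [1.0, 0.005, 0.0, 0.0]
ft_force: [-7.4, -4.5, 20.8]
grip_width: 0.003
grasp_force: 10.3
```

The force went to 21 N at a fingertip height of 41 mm, so the clamp is fully down. Next I'll lift and move over the handle.

Call:
{"api": "carry_out", "payload": {"deltas": [[0,0,-0.3,0,-1],[0,0,-0.7,0,-1],[0.08,0.3,-0.7,0,0],[0.17,0.7,-0.7,0,0],[0.17,1,-0.7,0,0],[0.17,1,-0.7,0,0]]}}

```text
clock: 9.3
position: [0.5424, 0.0403, 0.1659]
ee_rot: [1.0, 0.001, -0.0, 0.001]
ft_force: [-0.3, 0.9, -0.6]
grip_width: 0.5
grasp_force: 0.0
```

Call:
{"api": "carry_out", "payload": {"deltas": [[0,0.38,0,0,0],[0,0.38,0,0,0],[0,0.38,0,0,0]]}}

```text
clock: 9.68
position: [0.5427, -0.011, 0.1663]
ee_rot: [1.0, 0.005, 0.0, -0.0]
ft_force: [0.4, 0.5, -0.9]
grip_width: 0.501
grasp_force: 0.0
```

```bash
python3 - <<'E'
from h import *
np.set_printoptions(precision=4,suppress=True)
o=manip.get_obs();print(o["position"],o["ee_rot"],o["grip_width"],o["clock"])
for m in("scene","top","wrist"):
    a=camera(m);W=cloud(a)
    for n in("clamp","handle_mid"):
        for d in outline_of(n,a)[:1]:
            P=W[d["region"]]
            if n=="handle_mid":
                hsv=cv2.cvtColor(a["img"],cv2.COLOR_RGB2HSV)[d["region"]];P=P[(hsv[:,1]>110)&(P[:,2]>.03)&(P[:,2]<.07)]
            print(m,n,d["conf"],len(P),np.percentile(P,[3,50,97],axis=0).tolist() if len(P) else 0)
save("w3",a["img"])
E
```

```text
[ 0.5427 -0.011   0.1663] [ 1.      0.0049  0.     -0.0003] 0.5006214462731741 9.675
scene clamp 0.9 1047 [[0.4818745737337249, 0.18672439036851177, 0.030480780083951477], [0.5367177109388549, 0.20058316865976067, 0.040027682862057615], [0.6026198865203175, 0.20998931392461026, 0.04307060925322933]]
scene handle_mid 0.56 228 [[0.5115951775570471, -0.010172047313898163, 0.049221331212280076], [0.5393621374644515, -0.002902315887269815, 0.05582449982949282], [0.5728349146154591, 0.0008389307830013998, 0.05958943885073172]]
top handle_mid 0.92 146 [[0.5106478623490467, -0.0173228476126528, 0.05042806378792419], [0.5266752364006664, -0.0099187747619254, 0.05623838666496709], [0.5437809281921983, -0.0037538068768496555, 0.059238594783610994]]
wrist clamp 0.88 3145 [[0.47825706929767925, 0.1803633705059353, 0.028875912248376583], [0.516373077355398, 0.18461084584062298, 0.03835152222768072], [0.5840828861754417, 0.19933521327443965, 0.04114681953633473]]
wrist handle_mid 0.95 2320 [[0.5092718444478841, -0.018518780064223056, 0.05095455890389091], [0.5425198238241655, -0.011240169413558718, 0.05630802238059689], [0.5732572991025393, -0.0041318960192985275, 0.05825132498943958]]
```

View pics/w3.png

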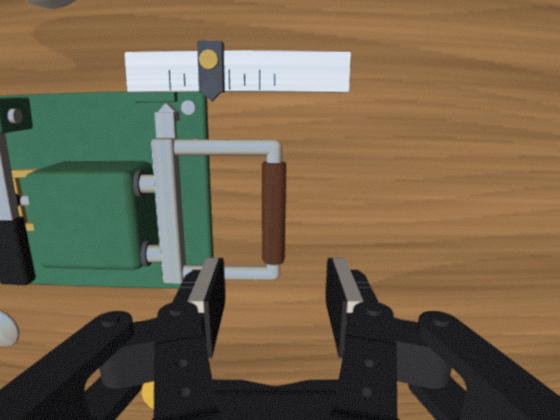

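The grip is centred between the open fingers at (0.542, -0.011), with its top at 58 mm, and the clamp's top is level at about 41 mm. I'll go down and grasp.

Call:
{"api": "carry_out", "payload": {"deltas": [[0,0,0.3,0,0],[0,0,0.6,0,0],[0,0,0.75,0,0],[0,0,0.75,0,0],[0,0,0.75,0,0]]}}

```text
clock: 10.75
position: [0.5434, -0.012, 0.0549]
ee_rot: [1.0, 0.005, 0.001, 0.0]
ft_force: [0.3, -0.8, 0.8]
grip_width: 0.491
grasp_force: 0.0
```

Call:
{"api": "carry_out", "payload": {"deltas": [[0,0,0,0,-0.4],[0,0,0,0,-1],[0,0,0,0,-1],[0,0,0,0,-1],[0,0,0,0,-1]], "force": 60}}

```text
clock: 11.38
position: [0.5435, -0.0107, 0.0551]
ee_rot: [1.0, 0.005, 0.001, -0.001]
ft_force: [-1.6, 4.5, 6.6]
grip_width: 0.165
grasp_force: 58.4
```

Call:
{"api": "carry_out", "payload": {"deltas": [[0,0.05,0,0,-1],[0,0.1,0,0,-1],[0,0.15,0,0,-1],[0,0.2,0,0,-1],[0,0.2,0,0,-1],[0,0.2,0,0,-1]], "force": 80}}

```text
clock: 12.12
position: [0.5436, -0.0394, 0.0552]
ee_rot: [1.0, 0.005, 0.001, -0.001]
ft_force: [-3.2, 8.9, 8.5]
grip_width: 0.158
grasp_force: 78.2
```

```bash
python3 - <<'E'
from h import *
np.set_printoptions(precision=4,suppress=True)
o=manip.get_obs();print(o["position"],o["ft_force"],o["grip_width"],o["clock"])
c=camera("wrist");np.save("w4.npy",c,allow_pickle=True)
p=w2pix(c,[.613,.0285,.036])[0];print(p)
x,y=[int(v) for v in p]; x0=max(x-50,0);y0=max(y-30,0);print(x0,y0)
save("w4",cv2.resize(c["img"][y0:y0+75,x0:x0+100],None,fx=8,fy=8,interpolation=cv2.INTER_CUBIC))
E
```

```text
[ 0.5436 -0.0394  0.0552] [-3.2113  8.8979  8.5463] 0.1576083324434639 12.125
[ 93.8073 106.3184]
43 76
```

View pics/w4.png

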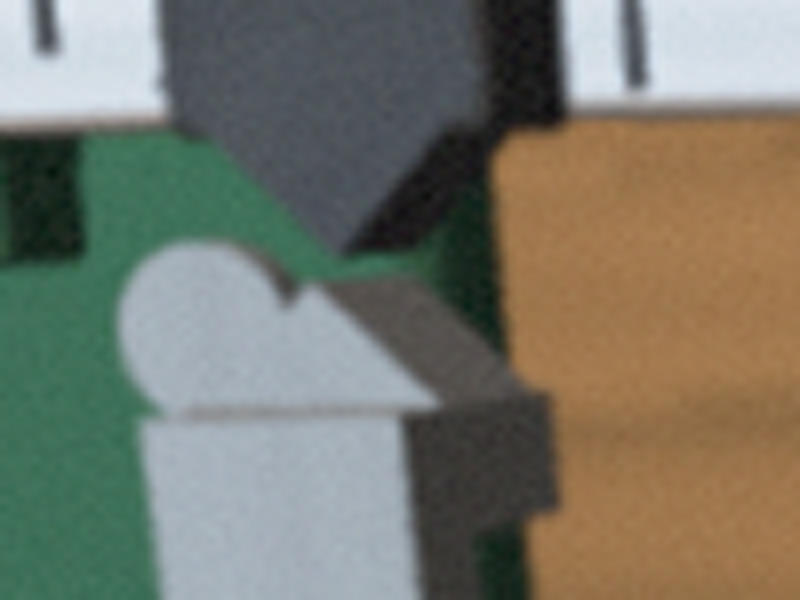

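```bash
python3 - <<'E'
from h import *
np.set_printoptions(precision=4,suppress=True)
c=np.load("w4.npy",allow_pickle=True).item()
f=lambda p:np.array(p)/8+[43,76]-.5+.5/8
for n,p in(("idx top near",(330,215)),("idx body",(330,60)),("idx side",(440,170)),("ptr top near",(320,340)),("ptr face",(420,330)),("ptr top2",(260,360)),("cross",(280,500)),("plate",(60,400)),("rail",(60,90))): print(n,pix2w(c,f(p))[0])
Zs=np.arange(.026,.048,.002)
for z in Zs: print(z,(w2pix(c,[[.613,.0285,z]])-[42.5,75.5])[0]*8)
o=c;R=np.array(c["R"]);print("cam",-R.T@c["t"])
for n,p in(("idx tip top",(337,253)),("ptr tip top",(312,285)),("idx bot",(413,245)),("ptr bot",(410,280))):
    print(n,[pix2w(c,f(p),z)[0][:2] for z in (.030,.034,.036,.038,.040,.042,.044,.046)])
E
```

```text
idx top near [0.6145 0.0304 0.0398]
idx body [0.6214 0.0301 0.0389]
idx side [0.6164 0.0271 0.035 ]
ptr top near [0.6091 0.0296 0.0433]
ptr face [0.6092 0.0275 0.0378]
ptr top2 [0.6083 0.0322 0.0441]
cross [0.6025 0.0299 0.0478]
plate [0.6044 0.0618 0.0121]
rail [0.6207 0.049  0.0296]
0.026 [502.8919 240.6996]
0.027999999999999997 [485.3327 241.7937]
0.029999999999999995 [467.3268 242.9237]
0.031999999999999994 [448.8575 244.0914]
0.03399999999999999 [429.9074 245.2986]
0.03599999999999999 [410.4582 246.5473]
0.03799999999999999 [390.4907 247.8395]
0.03999999999999999 [369.9847 249.1776]
0.04199999999999998 [348.919  250.5637]
0.043999999999999984 [327.2716 252.0006]
0.045999999999999985 [305.019  253.4909]
cam [ 0.616  -0.0394  0.1754]
idx tip top [array([0.6126, 0.0352]), array([0.6127, 0.0332]), array([0.6127, 0.0321]), array([0.6128, 0.0311]), array([0.6128, 0.0301]), array([0.6129, 0.0291]), array([0.6129, 0.028 ]), array([0.613, 0.027])]
ptr tip top [array([0.6111, 0.0367]), array([0.6112, 0.0346]), array([0.6113, 0.0335]), array([0.6114, 0.0325]), array([0.6114, 0.0314]), array([0.6115, 0.0304]), array([0.6116, 0.0294]), array([0.6116, 0.0283])]
idx bot [array([0.6129, 0.0313]), array([0.613 , 0.0293]), array([0.613 , 0.0283]), array([0.6131, 0.0274]), array([0.6131, 0.0264]), array([0.6132, 0.0254]), array([0.6132, 0.0245]), array([0.6133, 0.0235])]
ptr bot [array([0.6112, 0.0316]), array([0.6114, 0.0296]), array([0.6114, 0.0287]), array([0.6115, 0.0277]), array([0.6116, 0.0267]), array([0.6116, 0.0257]), array([0.6117, 0.0248]), array([0.6118, 0.0238])]
```

```bash
python3 - <<'E'
from h import *
np.set_printoptions(precision=4,suppress=True)
cs=[camera("wrist") for _ in range(4)]
c=cs[-1]; c["depth"]=np.median([k["depth"] for k in cs],axis=0); img=np.mean([k["img"].astype(float) for k in cs],axis=0).astype(np.uint8)
c["img"]=img;np.save("w5.npy",c,allow_pickle=True)
W=cloud(c)
print("z mm rows 96..135, cols 55..112 step 2")
print((W[96:134:2,56:112:2,2]*1000).round(0).astype(int))
print(img[96:134:2,56:112:2].mean(-1).round(0).astype(int))
o=manip.get_obs();print(o["position"],o["ft_force"],o["clock"])
save("w5",cv2.resize(img[100:124,70:102],None,fx=25,fy=25,interpolation=cv2.INTER_CUBIC))
E
```

```text
z mm rows 96..135, cols 55..112 step 2
[[11 11 12 12 11 11 11 11 11 39 39 39 40 40 40 40 40 40 40 39 38 35 34 33
   3  0 -1 -1]
 [11 11 11 11 11 11 12 12 12 11 40 38 39 40 39 39 40 39 39 39 37 35 33 32
   3 -1 -1 -1]
 [11 11 12 11 12 12 12 12 11 12 39 39 40 40 39 39 40 40 39 37 35 34 31  5
   3 -1  0  0]
 [12 12 11 11 11 11 11 11 11 11 12 11 40 40 40 39 39 39 37 36 34 32  8  5
   4  0 -1  0]
 [11 11 11 12 11 12 12 12 12 11 12 13 12 40 39 39 39 37 36 34 32  9  7  6
   4 -1  0  0]
 [11 11 12 12 11 15 14 13 12 13 12 11 12 11 39 39 38 36 35 33 10  9  8  6
   4 -1  0  0]
 [12 12 11 15 15 14 15 15 15 14 13 11 12 12 11 11 11 12 11 11 10 10  8  6
   5 -1  0  0]
 [11 12 15 15 14 15 14 14 15 14 15 13 11 11 11 11 11 11 11 11 11  9  8  7
   5  0  0 -1]
 [11 12 14 15 15 14 14 15 14 15 15 14 13 42 41 40 39 38 36 34 33 10  9  7
   4 -1 -1 -1]
 [12 15 14 15 14 14 13 14 14 14 15 15 42 43 43 42 41 39 37 35 34 33  8  6
   4 -1 -1  0]
 [12 14 14 14 14 14 15 14 15 15 14 42 42 43 42 43 42 40 38 37 36 35 34  7
   4  0 -1 -1]
 [12 14 15 14 15 15 14 15 14 14 42 42 42 43 42 43 43 41 40 39 38 36 34 33
   5  3 
[... 2213 characters left out ...]
 176 174 175
  164 103  80  81  80  80  81  83 116 122]
 [ 87  87 128 176 177 176 173 174 176 177 176 173 173 173 174 175 177 175
  174 169 119  81  80  81  81  77  86 103]
 [ 87  86  88 134 176 170 165 164 164 163 160 160 162 161 160 160 161 159
  158 155 147  95  72  69  61  59  59  56]
 [ 89  89 115 145 159 157 155 153 154 155 157 156 160 161 164 162 164 163
  140  64  58  55  55  55  54  55  54  55]
 [ 87  85 128 179 179 178 178 178 177 177 175 173 175 177 175 175 175 173
  163  55  55  54  56  55  55  56  57  56]
 [ 89  88 118 176 179 179 178 178 178 176 176 174 173 176 176 176 176 173
  165  69  55  55  55  53  56  57  56  53]]
[ 0.5436 -0.0393  0.0551] [-3.8045  9.9558  7.9936] 12.375
```

View pics/w5.png

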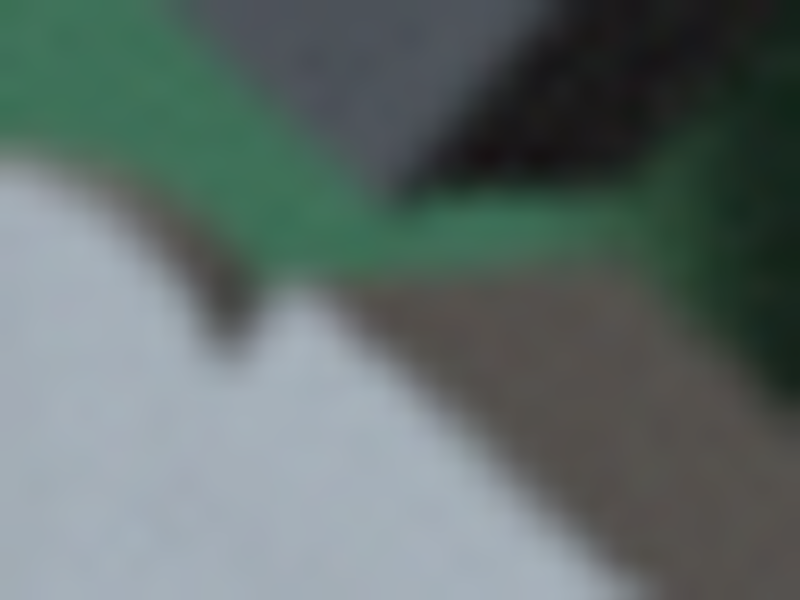

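Averaged depth puts the pointer's top face at about 42.5 mm and the index's at about 39.5 mm. The tips then come out at y = 0.0299 and y = 0.0302, so they are lined up within about 0.5 mm. I'll hold a moment, recheck, and hand in.

Call:
{"api": "carry_out", "payload": {"deltas": [[0,0,0,0,-1],[0,0,0,0,-1],[0,0,0,0,-1],[0,0,0,0,-1]]}}

```text
clock: 12.88
position: [0.5436, -0.0393, 0.0552]
ee_rot: [1.0, 0.006, 0.001, -0.001]
ft_force: [-3.3, 9.6, 7.4]
grip_width: 0.157
grasp_force: 78.2
```

```bash
python3 - <<'E'
from h import *
np.set_printoptions(precision=4,suppress=True)
o=manip.get_obs();print(o["position"],o["ft_force"],o["grasp_force"],o["grip_width"])
c=camera("wrist");p=np.load("w5.npy",allow_pickle=True).item()
d=cv2.phaseCorrelate(p["img"][96:134,56:112].mean(-1),c["img"][96:134,56:112].mean(-1));print("shift since",d)
a=camera("scene");W=cloud(a)
r=outline_of("clamp",a)
print(np.percentile(W[r[0]["region"]],[3,50,97],axis=0) if r else r)
ok=abs(d[0][0])<.5 and o["grasp_force"]>50
if ok: print(ticket.hand_in())
E
```

```text
[ 0.5436 -0.0393  0.0552] [-3.3375  9.6202  7.3691] 78.20436716079712 0.1572600692254966
shift since ((0.02900598315283176, 0.0059810283171657375), 0.9793849414054396)
[[0.4812 0.1872 0.0311]
 [0.5348 0.2007 0.04  ]
 [0.6015 0.2099 0.043 ]]
the job is handed in; nothing more can be done
None
```

I handed the job in at about 13 s: the clamp is fully down over the buckle, and the handle is still gripped and held out with the pointer on the index tip, to within about 0.5 mm by the wrist camera; I was not shown the judged result.

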